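# Load a brass collar and hold the suction shutter half open

## Task

In the parts bin find the tall brass collar (the taller of the two rings), slip it over the upright post on the finishing box so that it sits fully down, and let it go, with the box's sprung air shutter still shut. Then slide the shutter by its upright tab against its spring to half of its travel, never anywhere near fully open, and hold it there: finish while the fingers are still holding the tab at half travel, since the spring shuts it if let go. Leave the other brass parts in the bin and the steel tin on the bench where they are.

Things in the scene. Friction and masses are not known exactly. Their poses are not given: they have to be found in the camera images.
- unit: downdraft finishing box fixed on the bench (left or right half), green sides, grey deck 70 mm above the bench, 240 (own x) x 260 mm (own y). Origin: centre of its underside; x points from its front (shutter) to its back (post at own 60, -40 mm), y left, z up. Two rails 10 mm wide and high run along own y at own x = -106 and -14 mm; the shutter slides between them, opening along own +y
- post_top (a point): top centre of the upright steel post on the deck of the finishing box: 16 mm thick, top rounded, 45 mm high above the deck, with a foot 28 mm wide and 6 mm high at its bottom, on which the seated collar rests (its underside then 76 mm above the bench)
- gate (a joint): travel of the sprung shutter (aluminium plate 78 x 100 mm) along the box's own +y, in m: 0 shut (start), 0.040 half, 0.080 fully open. The spring pulls it shut with 3 N at 0, 9 N at half, 15 N fully open. Three black marks on each rail show where the plate's leading (+y) edge, with a black line, stands when shut, at half travel (broader middle mark) and fully open
- tab (a point): upright dark steel tab fixed on the shutter to slide it by: 12 mm thick along the slide (own y), 30 mm wide (own x), 46 mm high. This point: centre of its underside, 78 mm above the bench; when shut at own (-60, -20) mm of the finishing box; same axes as the box; it moves with the shutter
- bin: open wooden parts bin fixed on the bench, on the other half from the finishing box: 215 x 215 mm, walls and dividers 30 mm high, 5 mm thick, floor 5 mm; four square compartments 100 mm wide centred at own (+-52.5, +-52.5) mm. Origin: centre of its underside, axes along its walls. One brass part in each compartment, any of them in any
- collar: tall brass collar (ring), 40 mm outside, hole 24 mm, 36 mm high, about 0.24 kg, standing upright in one compartment of the bin. Origin: centre of its underside, z along its axis (up)
- low_collar: low brass collar, 40 mm outside, hole 24 mm, only 16 mm high, in another compartment; stays. Origin: centre of its underside
- finial: solid pointed brass finial, 36 mm wide, 52 mm high, in another compartment; stays. Origin: centre of its underside
- dome: solid brass dome, 42 mm wide, 24 mm high, in another compartment; stays. Origin: centre of its underside
- polish_tin: low steel tin, 68 mm wide, 45 mm high, on the bench near the robot, between the bin and the box; stays. Origin: centre of its underside
Not all that is in view belongs to the job. Leave any blue or purple look-alike of the collar alone.

How it is judged (in metres and radians):
On the way:
1. the tall collar sits fully down over the post, let go, with the shutter still shut (horizontal distance between collar and post_top below 0.008 m and z of collar in the frame of unit below 0.08 m and angle between collar's own z axis and vertical below 0.12 rad and linear speed of collar below 0.03 m/s and contact force between the fingers and collar below 0.1 N and value of joint gate below 0.006 m), for 0.2 s.
At the end, for the whole second after the job is handed in: The fingers hold the shutter's tab (over 4 N of contact) with the shutter still at half travel, 40 mm within 6 mm; the tall collar sits on the post untouched by the fingers: within 8 mm of its axis, underside at most 80 mm above the bench, upright within 0.12 rad (horizontal distance between collar and post_top below 0.008 m and z of collar in the frame of unit below 0.08 m and angle between collar's own z axis and vertical below 0.12 rad and linear speed of collar below 0.03 m/s and contact force between the fingers and collar below 0.1 N and value of joint gate between 0.034 and 0.046 m and not (velocity of joint gate above 0.02 m/s or velocity of joint gate below -0.02 m/s) and contact force between the fingers and gate above 4 N); the arm keeps its last pose, push and grip.
It fails at once if the shutter is pulled nearly fully open (over 65 mm) (value of joint gate above 0.065 m).
It fails at once if another brass part or the tin is moved by more than 40 mm (distance of any of low_collar, finial, dome, polish_tin from where it was at the start of the episode above 0.04 m).
It also fails if it takes over 51 s, if anything falls off the work surface, if the arm or the gripper's body presses on something with over 40 N, if the wrist force passes 120 N, or if a joint passes its speed limit or range.

## Robot

A 6-joint arm with a two-finger parallel gripper is mounted at the origin on the work surface. World frame = base frame: x ahead of the robot, y to its left, z up, the work surface at z = 0. Lengths are in mm, angles in rad, forces in N, time in s.
With the tool pointing down it reaches from about 275 to 750 mm from the base axis. Payload 10.2 kg.
Tool frame: the origin (TCP) lies midway between the tips of the shut fingers; the grasp point (between the pads) lies env.hold_point_z behind it (env.hold_point_z is the distance from the TCP to the grasp point, in mm); x points along the fingers, z is the direction in which the jaws open and shut, and the axes are right-handed (so a half turn about x gives the same grasp; the last joint's range is limited). The gripper opens to 88 mm and grips with 3 to 60 N. Pads are 18 mm wide; open, the fingers measure 123 mm over their backs; the gripper's body (75 mm by 187 mm) begins 45 mm behind the grasp point.
Start: joints at [0.915, 0.313, 1.498, -0, 1.331, -0.223], TCP at [220.205, 476.593, 238.72] pointing down, gripper open.
Joint ranges: [-2.94, 2.94], [-0.97, 2.17], [0.19, 2.56], [-1.23, 4.37], [0.02, 3.11], [-2.88, 2.88]. Speed limits (rad/s): [2.39, 2.39, 3.01, 3.14, 3.14, 3.14].

## Interface

Orientations are given as a unit quaternion [x, y, z, w].
In Python, from rig import env, snapshot, camera_params, ticket gives the robot as it stands.
- The arm moves only by the tool send_rows, never from a script. Its argument "targets" is a list of rows, each an object with "jaw": the opening, from 0 (shut) to 1 (fully open); "offset": the shift along the tool's x, y, z in mm, a list of three; "turn": the turn about the tool's x in degrees. A call has 1 to 12 rows; each row shifts and turns the commanded pose from where the row before left it, along the tool's axes as they then stand; what a row does not reach is not made up. A row lasts 1/12 s, in which the tool goes at most 41.7 mm and 7.16 degrees, less where a joint would pass 70% of its speed; a pose out of reach is approached as far as the arm can. A call with a gripper value outside its range is refused whole. The fingers move at their own pace and stop on an object; "squeeze" is the grip in N (left out, the last holds). Time passes only in rows, so rows that do not move let the fingers close. It gives the time, the measured TCP pose, the force and the opening at its end, in the units of the state.
- env.get_obs(): the state, without advancing time (a new reading comes with each control period).
- snapshot(name): name is "scene" or "top" or "wrist"; returns the picture (400x640x3 uint8, red, green, blue); there is no depth.
- camera_params(name): a dict with "vfov" (degrees; the focal length in pixels is half the picture's height over the tangent of half this angle, whatever the lens; pixels are square), "cx", "cy" (the principal point, pixels), "position" and "attitude" of the camera in the world. Camera axes: x right, y down, z forward; pixel columns grow to the right and rows downward; lengths in mm; the calibration is good to about 2 mm. A picture is of the moment at which its call begins: read the wrist's pose just before it. camera_params takes no time and is no camera call; for the wrist camera it gives the pose at the moment of the call.
- ticket.finish_job(): hands the job in, once; it reports no verdict.
The state is a dict: "time": time; "qpos": joint angles; "qd": joint speeds; "tau": joint torques, N m; "tcp_pos": TCP position; "eef_rot": TCP orientation; "wrist_force": force on the tool from outside, world axes, zero at the start; "moment": the same for the moment, N m; "finger_gap": finger opening in mm.
Only numpy, scipy, OpenCV 4.12 (cv2) and the standard library are available. Lean on these libraries where they do the work, as an engineer would, in place of code of your own. Each camera call takes 0.05 s, during which the arm holds its last target. There are 200 camera calls.

## Working session

There is one attempt and no reset: what is moved stays moved. The work goes in short steps, Python scripts to look and compute and a tool call to move; the robot and the scene stay as the last step left them, time stands still between calls to the robot, and variables do not carry over. Pictures are saved under pics/ and viewed, about 8 in all and at most 12, crops included, and the job is handed in when it is done.

Besides the shell and the picture viewer there is one more tool, called in YAML: its name, and indented under it one key for each argument. send_rows: Moves the arm, as the interface text tells. Its arguments: {"type":"object","properties":{"targets":{"type":"array"},"squeeze":{"type":"number"}},"required":["targets"]}

```bash
mkdir -p pics; ls
python3 - <<'E'
from rig import env, snapshot, camera_params
import cv2
for n in ("scene","top","wrist"):
    p=camera_params(n); print(n,p)
    im=snapshot(n); cv2.imwrite(f"pics/{n}0.png",im[:,:,::-1])
print(env.get_obs(), env.hold_point_z)
E
```

```text
pics
scene {'vfov': 56.633639925869595, 'cx': 322.2924878400534, 'cy': 202.62120133475796, 'position': array([905.28446707, 462.62950712, 733.40446352]), 'attitude': array([ 0.3366132 ,  0.88700563, -0.29800574, -0.10538094])}
top {'vfov': 51.209512351089245, 'cx': 322.8791125141814, 'cy': 200.7950994443902, 'position': array([ 450.58194075,   55.27420985, 1204.53967051]), 'attitude': array([-0.69884181,  0.7123342 , -0.03698349,  0.05321966])}
wrist {'vfov': 64.59957426493173, 'cx': 315.1835054875269, 'cy': 193.30298734763429, 'position': array([146.65560872, 510.91834803, 384.13307427]), 'attitude': array([0.83235932, 0.53175537, 0.08387792, 0.13182821])}
{'time': 0.15, 'qpos': array([ 9.14606347e-01,  3.13307149e-01,  1.49821424e+00, -4.20297675e-07,
        1.33098401e+00, -2.23432932e-01]), 'qd': array([-0.00166579, -0.00250308, -0.00418093, -0.00059563,  0.00033942,
        0.00058753]), 'tau': array([ 1.17434185e-03, -4.02308571e+01, -2.52314293e+01,  6.94051827e-02,
        3.44902603e-02, -4.09600648e-05]), 'tcp_pos': array([220.0948705 , 476.45436879, 238.31805834]), 'eef_rot': array([-0.38110312,  0.59599118,  0.38088421,  0.59538403]), 'wrist_force': array([-0.96667865,  0.26671205,  0.09304968]), 'moment': array([-0.02821106,  0.03480093,  0.00079565]), 'finger_gap': 88.2782860267559} 18.700000000000003
```

Run:
```python
import cv2,numpy as np
a=cv2.imread("pics/top0.png"); cv2.imwrite("pics/top0b.png",cv2.resize(a,(800,500),interpolation=cv2.INTER_CUBIC))
```

```text
(no output)
```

View pics/top0.png

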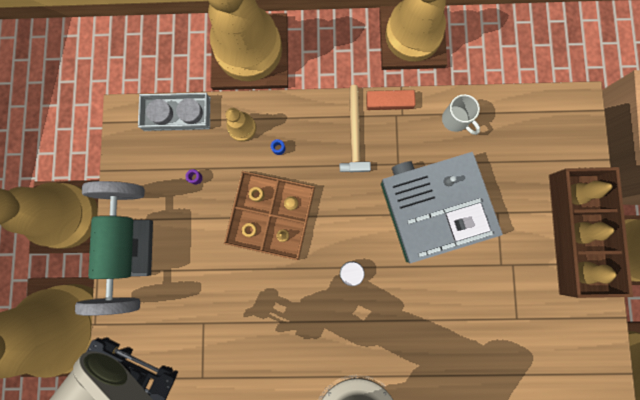

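View pics/scene0.png

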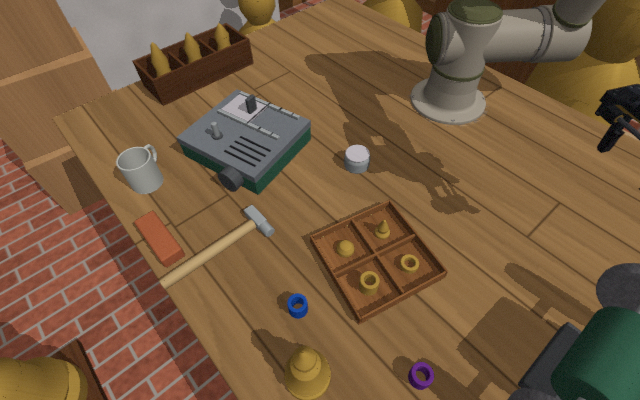

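The top view shows the bin around (273,215), with rings at (256,194) and (249,229). The box is around (441,207), with its post near (452,181) and its tab near (463,224). I'll enlarge both areas.

Run:
```python
import cv2,numpy as np
a=cv2.imread("pics/top0.png"); s=cv2.imread("pics/scene0.png")
A=cv2.resize(a[160:270,220:330],(330,330),interpolation=cv2.INTER_CUBIC)
B=cv2.resize(a[145:270,375:505],None,fx=3.4,fy=3.4,interpolation=cv2.INTER_CUBIC)[:425]
C=cv2.resize(s[200:320,305:450],(435,360),interpolation=cv2.INTER_CUBIC)
M=np.zeros((600,800,3),np.uint8)
A=cv2.resize(a[165:265,220:330],(330,300),interpolation=cv2.INTER_CUBIC)
B=cv2.resize(a[145:270,375:505],(468,450),interpolation=cv2.INTER_CUBIC)
C=cv2.resize(s[235:320,330:440],(330,255),interpolation=cv2.INTER_CUBIC)
M[:300,:330]=A; M[:450,332:800]=B; M[302:557,:330]=C
cv2.imwrite("pics/m0.png",M)
```

```text
(no output)
```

View pics/m0.png

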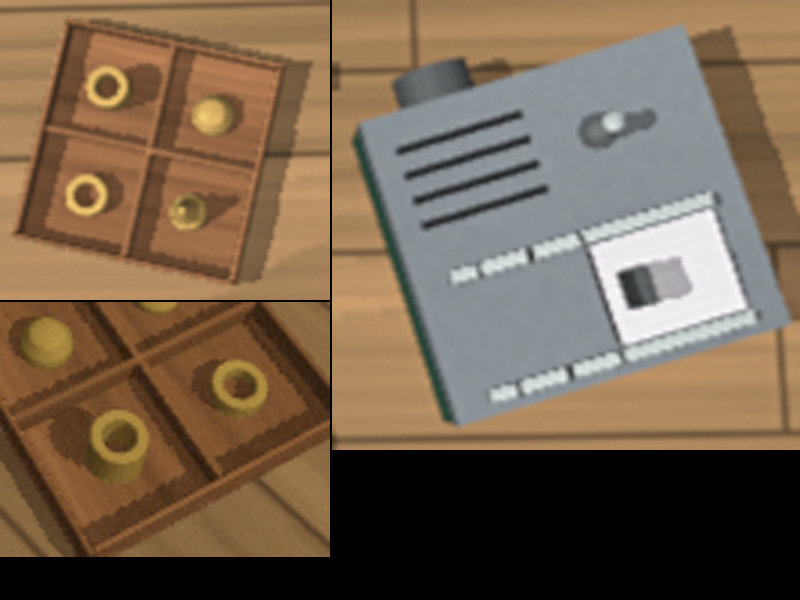

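The taller ring in the scene view sits next to the dome, so it's the upper-left compartment: top (255.7,194.3). Now I'll turn these pixels into positions.

```bash
cat > h.py <<'E'
import numpy as np, cv2
from scipy.spatial.transform import Rotation as R
from rig import env, snapshot, camera_params
def ray(p,uv):
    f=200/np.tan(np.radians(p["vfov"])/2)
    d=np.array([(uv[0]-p["cx"])/f,(uv[1]-p["cy"])/f,1])
    return R.from_quat(p["attitude"]).apply(d)
def onz(p,uv,z):
    d=ray(p,uv); o=np.array(p["position"]); return (o+d*(z-o[2])/d[2])
def proj(p,X):
    f=200/np.tan(np.radians(p["vfov"])/2)
    c=R.from_quat(p["attitude"]).inv().apply(np.atleast_2d(X)-p["position"])
    return c[:,:2]/c[:,2:]*f+[p["cx"],p["cy"]]
def fit(own,w):
    own=np.array(own,float)[:,:2];w=np.array(w)[:,:2]
    a,b=own-own.mean(0),w-w.mean(0)
    th=np.arctan2((a[:,0]*b[:,1]-a[:,1]*b[:,0]).sum(),(a*b).sum())
    Q=np.array([[np.cos(th),-np.sin(th)],[np.sin(th),np.cos(th)]])
    t=w.mean(0)-Q@own.mean(0)
    return th,t,np.abs(own@Q.T+t-w).max(),Q
E
python3 - <<'E'
from h import *
np.set_printoptions(precision=1,suppress=True)
p=camera_params("top")
w=[onz(p,u,70) for u in [(473.1,152.5),(382.2,180.6),(501.7,234.4),(409.2,263.1)]]
th,t,e,Q=fit([(120,-130),(120,130),(-120,-130),(-120,130)],w)
print("box",np.degrees(th),t,e,"post",Q@[60,-40]+t,"tab",Q@[-60,-20]+t)
print("post seen",onz(p,(453.1,178.6),115))
b=[onz(p,u,30) for u in [(243.3,172.3),(314.7,187),(225.7,243),(299,259)]]
h=107.5
bt,bc,be,bQ=fit([(h,h),(h,-h),(-h,h),(-h,-h)],b)
print("bin",np.degrees(bt),bc,be, [bQ@[x,y]+bc for x in(52.5,-52.5) for y in (52.5,-52.5)])
print("collar",onz(p,(255.7,194.3),41),"low",onz(p,(248.7,229.7),21))
s=camera_params("scene")
print("scene collar",onz(s,(330+119/3,235+(437-302)/3),41))
o=env.get_obs(); print(R.from_quat(o["eef_rot"]).as_matrix())
print(camera_params("wrist")["position"]-o["tcp_pos"])
E
```

```text
box 15.854081458390763 [ 572.6 -241.8] 3.45394862073249 post [ 641.2 -263.9] tab [ 520.3 -277.4]
post seen [ 642.5 -264.5  115. ]
bin -13.173082246161478 [564.3 229.9] 4.518995869047899 [array([627.4, 269. ]), array([603.5, 166.8]), array([525.2, 293. ]), array([501.2, 190.7])]
collar [622.7 270.4  41. ] low [524.2 293.8  21. ]
scene collar [627.4 276.4  41. ]
[[-0.  -0.9  0.4]
 [-0.   0.4  0.9]
 [-1.   0.  -0. ]]
[-73.4  34.5 145.9]
```

```bash
cat >> h.py <<'E'
def goto(x,y,z,yaw=None,n=1):
    o=env.get_obs(); M=R.from_quat(o["eef_rot"]).as_matrix()
    cy=np.degrees(np.arctan2(M[1,2],M[0,2])); dy=0 if yaw is None else (yaw-cy)
    M2=R.from_euler("z",dy,degrees=True).as_matrix()@M
    d=M2.T@(np.array([x,y,z])-o["tcp_pos"])
    print("tcp",o["tcp_pos"].round(1),"yaw",round(cy,2),"turn",round(-dy,2),"then offset",d.round(1),"per row",(d/n).round(2),"t",o["time"],"gap",round(o["finger_gap"],1),"F",o["wrist_force"].round(1))
E
python3 -c "
from h import *
goto(624,272,150,76.8,12)"
```

```text
tcp [220.1 476.5 238.3] yaw 65.2 turn -11.6 then offset [  88.3 -439.9 -106.7] per row [  7.36 -36.66  -8.9 ] t 0.15 gap 88.3 F [-1.   0.3  0.1]
```

send_rows:
  targets:
    - {"jaw": 0.7,"offset": [0,0,0],"turn": -5.8}
    - {"jaw": 0.7,"offset": [0,0,0],"turn": -5.8}
    - {"jaw": 0.7,"offset": [7,-34,-8],"turn": 0}
    - {"jaw": 0.7,"offset": [7,-34,-8],"turn": 0}
    - {"jaw": 0.7,"offset": [7,-34,-8],"turn": 0}
    - {"jaw": 0.7,"offset": [7,-34,-8],"turn": 0}
    - {"jaw": 0.7,"offset": [7,-34,-8],"turn": 0}
    - {"jaw": 0.7,"offset": [7,-34,-8],"turn": 0}
    - {"jaw": 0.7,"offset": [7,-34,-8],"turn": 0}
    - {"jaw": 0.7,"offset": [7,-34,-8],"turn": 0}
    - {"jaw": 0.7,"offset": [7,-34,-8],"turn": 0}
    - {"jaw": 0.7,"offset": [7,-34,-8],"turn": 0}
  squeeze: 40

```text
time: 1.15
tcp_pos: [534.3, 320.0, 168.1]
eef_rot: [-0.439, 0.554, 0.439, 0.554]
wrist_force: [0.5, 0.1, -0.1]
finger_gap: 61.7
```

send_rows:
  targets:
    - {"jaw": 0.7,"offset": [6,-33,-8],"turn": 0}
    - {"jaw": 0.7,"offset": [6,-33,-8],"turn": 0}
    - {"jaw": 0.7,"offset": [6,-33,-8],"turn": 0}
    - {"jaw": 0.7,"offset": [0,0,0],"turn": 0}
    - {"jaw": 0.7,"offset": [0,0,0],"turn": 0}
    - {"jaw": 0.7,"offset": [0,0,0],"turn": 0}
    - {"jaw": 0.7,"offset": [0,0,0],"turn": 0}

```text
time: 1.73
tcp_pos: [623.0, 276.0, 151.2]
eef_rot: [-0.44, 0.554, 0.44, 0.554]
wrist_force: [0.3, 0.2, 0.8]
finger_gap: 61.4
```

Run:
```python
from h import *
goto(624,272,100,76.8,1)
p=camera_params("wrist"); im=snapshot("wrist"); cv2.imwrite("pics/w1.png",im[:,:,::-1])
import json; json.dump({k:np.array(v).tolist() for k,v in p.items()},open("w1.json","w"))
print(proj(p,[[624,272,41],[624,272,5]]))
```

```text
tcp [623.  276.  151.2] yaw 76.87 turn 0.07 then offset [51.2 -1.9 -3.7] per row [51.16 -1.87 -3.71] t 1.7333 gap 61.4 F [0.3 0.2 0.8]
[[310.13595575 192.99820082]
 [310.6802168  181.43039996]]
```

View pics/w1.png

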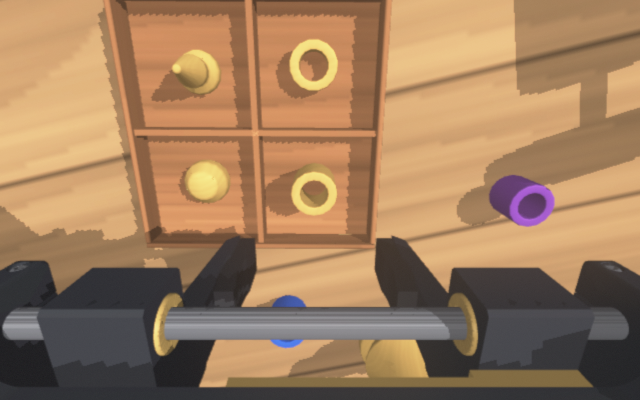

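The wrist view shows the tall collar, with its side wall visible, and its top ring centred at about (314.5,193.5). The fingers straddle column 316.

Run:
```python
from h import *
import json
p={k:np.array(v) for k,v in json.load(open("w1.json")).items()}
c=onz(p,(314.5,193.5),41); print(c)
b=[onz(p,u,30) for u in [(376,243),(150,244),(135,132),(377,133)]]; print(np.array(b).round(1))
print("bin", onz(p,(257,132),30))
goto(c[0],c[1],14,76.8,8)
```

```text
[625.28487138 275.5115711   41.        ]
[[689.3 319.5  30. ]
 [642.  113.4  30. ]
 [542.  141.2  30. ]
 [588.9 337.7  30. ]]
bin [565.24144386 240.29780917  30.        ]
tcp [623.1 276.1 151.3] yaw 76.88 turn 0.08 then offset [ 1.373e+02 -2.200e+00 -1.000e-01] per row [ 1.717e+01 -2.800e-01 -1.000e-02] t 1.7833 gap 61.3 F [ 0.1 -0.3  0.6]
```

send_rows:
  targets:
    - {"jaw": 0.6,"offset": [10,-2,0],"turn": 0}
    - {"jaw": 0.6,"offset": [20,0,0],"turn": 0}
    - {"jaw": 0.6,"offset": [20,0,0],"turn": 0}
    - {"jaw": 0.6,"offset": [20,0,0],"turn": 0}
    - {"jaw": 0.6,"offset": [15,0,0],"turn": 0}
    - {"jaw": 0.6,"offset": [15,0,0],"turn": 0}
    - {"jaw": 0.6,"offset": [15,0,0],"turn": 0}
    - {"jaw": 0.6,"offset": [12,0,0],"turn": 0}
    - {"jaw": 0.6,"offset": [10,0,0],"turn": 0}
    - {"jaw": 0.6,"offset": [0,0,0],"turn": 0}
    - {"jaw": 0.6,"offset": [0,0,0],"turn": 0}

```text
time: 2.7
tcp_pos: [625.7, 274.8, 13.6]
eef_rot: [-0.439, 0.554, 0.439, 0.554]
wrist_force: [-0.3, -0.3, 0.3]
finger_gap: 52.9
```

send_rows:
  targets:
    - {"jaw": 0.3,"offset": [0,0,0],"turn": 0}
    - {"jaw": 0.3,"offset": [0,0,0],"turn": 0}
    - {"jaw": 0.3,"offset": [0,0,0],"turn": 0}
    - {"jaw": 0.3,"offset": [0,0,0],"turn": 0}
    - {"jaw": 0.3,"offset": [0,0,0],"turn": 0}
    - {"jaw": 0.3,"offset": [0,0,0],"turn": 0}
    - {"jaw": 0.3,"offset": [0,0,0],"turn": 0}
    - {"jaw": 0.3,"offset": [0,0,0],"turn": 0}

```text
time: 3.37
tcp_pos: [626.3, 274.7, 14.7]
eef_rot: [-0.439, 0.554, 0.439, 0.555]
wrist_force: [-0.9, 0.2, 5.7]
finger_gap: 39.4
```

send_rows:
  targets:
    - {"jaw": 0.3,"offset": [-10,0,0],"turn": 0}
    - {"jaw": 0.3,"offset": [-20,0,0],"turn": 0}
    - {"jaw": 0.3,"offset": [-30,0,0],"turn": 0}
    - {"jaw": 0.3,"offset": [-30,0,0],"turn": 0}
    - {"jaw": 0.3,"offset": [-30,0,0],"turn": 0}
    - {"jaw": 0.3,"offset": [-30,0,0],"turn": 0}
    - {"jaw": 0.3,"offset": [-20,0,0],"turn": 0}
    - {"jaw": 0.3,"offset": [0,0,0],"turn": -5.8}
    - {"jaw": 0.3,"offset": [0,0,0],"turn": -5.8}
    - {"jaw": 0.3,"offset": [0,0,0],"turn": -5.8}
    - {"jaw": 0.3,"offset": [0,0,0],"turn": -5.8}
    - {"jaw": 0.3,"offset": [0,0,0],"turn": -5.8}

```text
time: 4.37
tcp_pos: [625.5, 274.6, 183.7]
eef_rot: [-0.565, 0.425, 0.565, 0.425]
wrist_force: [0.1, -0.3, -1.7]
finger_gap: 39.5
```

```bash
python3 -c "
from h import *
goto(625,-264,180,105.85,16)"
```

```text
tcp [625.5 274.6 183.7] yaw 106.09 turn 0.24 then offset [   3.8  147.6 -518. ] per row [  0.24   9.22 -32.37] t 4.3667 gap 39.5 F [ 0.1 -0.3 -1.7]
```

```bash
python3 -c "
from h import *
goto(646,-169,190,None,14)"
```

```text
tcp [625.5 274.6 183.7] yaw 106.09 turn 0 then offset [  -6.2  103.2 -431.9] per row [ -0.44   7.37 -30.85] t 4.3667 gap 39.5 F [ 0.1 -0.3 -1.7]
```

send_rows:
  targets:
    - {"jaw": 0.3,"offset": [0,4,-16],"turn": 0}
    - {"jaw": 0.3,"offset": [0,7,-30],"turn": 0}
    - {"jaw": 0.3,"offset": [-1,7,-32],"turn": 0}
    - {"jaw": 0.3,"offset": [-1,8,-32],"turn": 0}
    - {"jaw": 0.3,"offset": [-1,8,-32],"turn": 0}
    - {"jaw": 0.3,"offset": [-1,8,-32],"turn": 0}
    - {"jaw": 0.3,"offset": [-1,8,-32],"turn": 0}
    - {"jaw": 0.3,"offset": [-1,8,-32],"turn": 0}
    - {"jaw": 0.3,"offset": [0,8,-32],"turn": 0}
    - {"jaw": 0.3,"offset": [0,8,-32],"turn": 0}
    - {"jaw": 0.3,"offset": [0,8,-32],"turn": 0}
    - {"jaw": 0.3,"offset": [0,8,-32],"turn": 0}

```text
time: 5.37
tcp_pos: [638.4, -103.5, 189.9]
eef_rot: [-0.564, 0.427, 0.564, 0.427]
wrist_force: [-0.1, -0.0, -2.0]
finger_gap: 39.1
```

send_rows:
  targets:
    - {"jaw": 0.3,"offset": [0,8,-32],"turn": 0}
    - {"jaw": 0.3,"offset": [0,5,-24],"turn": 0}
    - {"jaw": 0.3,"offset": [0,0,-10],"turn": 0}
    - {"jaw": 0.3,"offset": [0,0,0],"turn": 0}
    - {"jaw": 0.3,"offset": [0,0,0],"turn": 0}
    - {"jaw": 0.3,"offset": [0,0,0],"turn": 0}
    - {"jaw": 0.3,"offset": [0,0,0],"turn": 0}

```text
time: 5.95
tcp_pos: [644.5, -167.4, 189.9]
eef_rot: [-0.564, 0.426, 0.564, 0.426]
wrist_force: [0.3, 0.0, -2.7]
finger_gap: 39.2
```

Run:
```python
from h import *
goto(642,-264,190)
p=camera_params("wrist"); im=snapshot("wrist"); cv2.imwrite("pics/w2.png",im[:,:,::-1])
import json; json.dump({k:np.array(v).tolist() for k,v in p.items()},open("w2.json","w"))
print(proj(p,[[642,-264,115],[520,-277,124]]))
```

```text
tcp [ 644.5 -167.4  189.9] yaw 105.91 turn 0 then offset [ -0.1  28.9 -92.2] per row [ -0.11  28.86 -92.24] t 5.95 gap 39.2 F [ 0.3  0.  -2.7]
[[184.78638109 166.93257596]
 [188.08468219 -36.97852025]]
```

View pics/w2.png

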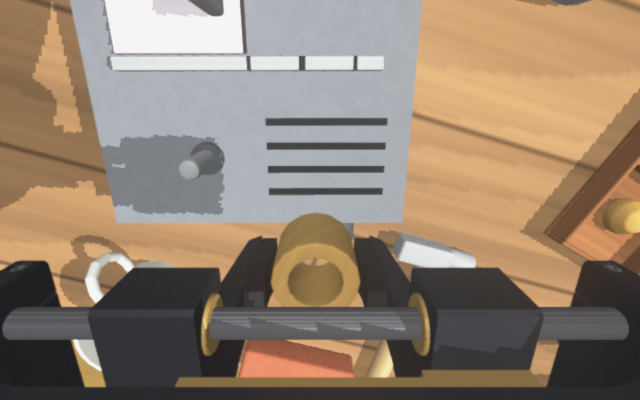

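Run:
```python
import cv2,numpy as np
a=cv2.imread("pics/w2.png")
A=cv2.resize(a[130:200,160:240],(480,420),interpolation=cv2.INTER_CUBIC)
B=cv2.resize(a[205:325,265:370],(315,360),interpolation=cv2.INTER_CUBIC)
M=np.zeros((420,800,3),np.uint8); M[:,:480]=A; M[:360,484:799]=B
cv2.imwrite("pics/m2.png",M)
```

```text
(no output)
```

View pics/m2.png

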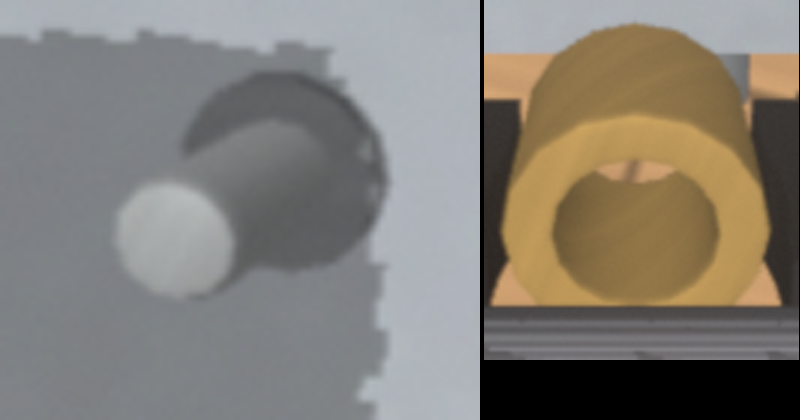

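Run:
```python
from h import *
import json
p={k:np.array(v) for k,v in json.load(open("w2.json")).items()}
po=onz(p,(189.2,169.8),114); ft=onz(p,(207.5,158.5),76); co=onz(p,(315.7,282.7),216.2)
print(po,ft,co)
o=env.get_obs();print(o["tcp_pos"])
f=co.copy(); d=(po-co); 
M=R.from_quat(o["eef_rot"]).as_matrix()
for q in (po,ft): print((M.T@(q-co)).round(1))
# predicted image of collar outer if centred at tcp: bottom far rim
yv=M[:,1]
for c in (co,o["tcp_pos"]):
    c=np.array(c); c[2]=180
    print(proj(p,[c+20*yv, [c[0],c[1],216.2]]))
```

```text
[ 643.58039395 -260.96865029  114.        ] [ 642.97782344 -260.17735634   76.        ] [ 643.51747098 -166.57582703  216.2       ]
[ 644.46193317 -167.573508    189.9351449 ]
[102.2  25.8 -90.8]
[140.2  26.2 -89.9]
[[315.53894606 210.21196593]
 [315.7        282.7       ]]
[[313.23024662 211.33941562]
 [312.92075012 283.95461993]]
```

send_rows:
  targets:
    - {"jaw": 0.3,"offset": [0,6,-15],"turn": 0}
    - {"jaw": 0.3,"offset": [0,6,-20],"turn": 0}
    - {"jaw": 0.3,"offset": [0,6,-20],"turn": 0}
    - {"jaw": 0.3,"offset": [10,5,-20],"turn": 0}
    - {"jaw": 0.3,"offset": [15,3,-16],"turn": 0}
    - {"jaw": 0.3,"offset": [20,0,0],"turn": 0}
    - {"jaw": 0.3,"offset": [0,0,0],"turn": 0}
    - {"jaw": 0.3,"offset": [0,0,0],"turn": 0}
    - {"jaw": 0.3,"offset": [0,0,0],"turn": 0}
    - {"jaw": 0.3,"offset": [0,0,0],"turn": 0}

```text
time: 6.83
tcp_pos: [644.7, -263.5, 146.5]
eef_rot: [0.565, -0.426, -0.563, -0.426]
wrist_force: [0.5, 0.1, -1.3]
finger_gap: 39.1
```

Run:
```python
from h import *
goto(643,-262,140)
im=snapshot("wrist"); cv2.imwrite("pics/w3.png",im[:,:,::-1])
a=im[150:330,220:420,::-1]; A=cv2.resize(a,(500,450),interpolation=cv2.INTER_CUBIC)
t=snapshot("scene")[:,:,::-1]; B=cv2.resize(t[70:170,180:280],(300,300),interpolation=cv2.INTER_CUBIC)
M=np.zeros((450,800,3),np.uint8); M[:,:500]=A; M[:300,500:]=B; cv2.imwrite("pics/m3.png",M)
```

```text
tcp [ 644.7 -263.5  146.5] yaw 105.85 turn 0 then offset [6.5 1.2 1.9] per row [6.47 1.21 1.93] t 6.8333 gap 39.1 F [ 0.5  0.1 -1.3]
```

View pics/m3.png

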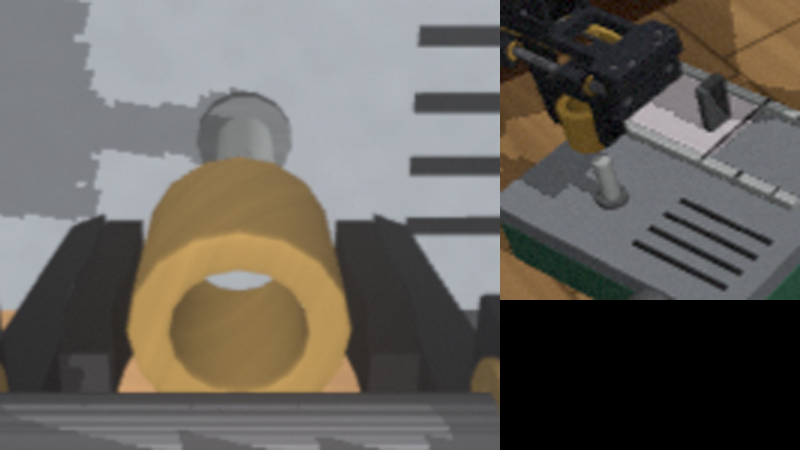

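Run:
```python
from h import *
p=camera_params("wrist")
o=env.get_obs();M=R.from_quat(o["eef_rot"]).as_matrix()
ft=onz(p,(317.6,203.6),76); co=onz(p,(315.6,280.4),172.8)
print(ft,co,(M.T@(ft-co)).round(1), (M.T@(ft-o["tcp_pos"])).round(1))
s=camera_params("scene")
print("scene post top",onz(s,(180+103/3,70+158/3),114))
```

```text
[ 641.40293997 -261.78716094   76.        ] [ 642.17019643 -263.08387969  172.8       ] [96.8  0.5  1.6] [70.1  2.6  2.6]
scene post top [ 641.3857362  -259.82090996  114.        ]
```

send_rows:
  targets:
    - {"jaw": 0.3,"offset": [5,1,1.5],"turn": 0}
    - {"jaw": 0.3,"offset": [5,0,0],"turn": 0}
    - {"jaw": 0.3,"offset": [5,0,0],"turn": 0}
    - {"jaw": 0.3,"offset": [5,0,0],"turn": 0}
    - {"jaw": 0.3,"offset": [5,0,0],"turn": 0}
    - {"jaw": 0.3,"offset": [4,0,0],"turn": 0}
    - {"jaw": 0.3,"offset": [0,0,0],"turn": 0}
    - {"jaw": 0.3,"offset": [0,0,0],"turn": 0}

```text
time: 7.6
tcp_pos: [642.7, -262.5, 115.4]
eef_rot: [-0.564, 0.427, 0.564, 0.427]
wrist_force: [0.0, -0.5, -1.8]
finger_gap: 39.2
```

The collar's underside is now about 10 mm below the post top and there is no contact force, so it has gone over the post. Continuing down.

send_rows:
  targets:
    - {"jaw": 0.3,"offset": [5,0,0],"turn": 0}
    - {"jaw": 0.3,"offset": [5,0,0],"turn": 0}
    - {"jaw": 0.3,"offset": [5,0,0],"turn": 0}
    - {"jaw": 0.3,"offset": [5,0,0],"turn": 0}
    - {"jaw": 0.3,"offset": [5,0,0],"turn": 0}
    - {"jaw": 0.3,"offset": [3,0,0],"turn": 0}
    - {"jaw": 0.3,"offset": [0,0,0],"turn": 0}
    - {"jaw": 0.3,"offset": [0,0,0],"turn": 0}

```text
time: 8.27
tcp_pos: [642.8, -262.5, 87.6]
eef_rot: [-0.564, 0.427, 0.564, 0.427]
wrist_force: [-0.6, 0.5, -3.1]
finger_gap: 39.3
```

Underside is about 2 mm above the foot, so I'll lower 1 mm more and open gently.

send_rows:
  targets:
    - {"jaw": 0.3,"offset": [1,0,0],"turn": 0}
    - {"jaw": 0.3,"offset": [0.5,0,0],"turn": 0}
    - {"jaw": 0.3,"offset": [0,0,0],"turn": 0}
    - {"jaw": 0.5,"offset": [0,0,0],"turn": 0}
    - {"jaw": 0.7,"offset": [0,0,0],"turn": 0}
    - {"jaw": 0.7,"offset": [0,0,0],"turn": 0}
    - {"jaw": 0.7,"offset": [0,0,0],"turn": 0}
    - {"jaw": 0.7,"offset": [0,0,0],"turn": 0}
    - {"jaw": 0.7,"offset": [0,0,0],"turn": 0}
    - {"jaw": 0.7,"offset": [0,0,0],"turn": 0}
    - {"jaw": 0.7,"offset": [0,0,0],"turn": 0}

```text
time: 9.18
tcp_pos: [642.8, -262.5, 86.3]
eef_rot: [0.564, -0.427, -0.564, -0.427]
wrist_force: [-0.0, -0.1, 0.9]
finger_gap: 61.2
```

send_rows:
  targets:
    - {"jaw": 0.7,"offset": [-10,0,0],"turn": 0}
    - {"jaw": 0.7,"offset": [-20,0,0],"turn": 0}
    - {"jaw": 0.7,"offset": [-25,0,0],"turn": 0}
    - {"jaw": 0.7,"offset": [-25,0,0],"turn": 0}
    - {"jaw": 0.7,"offset": [-20,0,0],"turn": 0}
    - {"jaw": 0.7,"offset": [0,0,0],"turn": 0}
    - {"jaw": 0.7,"offset": [0,0,0],"turn": 0}
    - {"jaw": 0.7,"offset": [0,0,0],"turn": 0}

```text
time: 9.85
tcp_pos: [642.4, -262.3, 185.1]
eef_rot: [-0.563, 0.427, 0.565, 0.426]
wrist_force: [-0.3, -0.0, -0.0]
finger_gap: 61.5
```

Run:
```python
from h import *
import json
p=camera_params("wrist"); im=snapshot("wrist"); cv2.imwrite("pics/w4.png",im[:,:,::-1])
json.dump({k:np.array(v).tolist() for k,v in p.items()},open("w4.json","w"))
goto(520,-277,190)
t=snapshot("scene")[:,:,::-1]; cv2.imwrite("pics/s4.png",t)
M=np.zeros((400,800,3),np.uint8); M[:,:500]=im[:,70:570,::-1]; M[:300,500:]=cv2.resize(t[70:170,180:280],(300,300),interpolation=cv2.INTER_CUBIC); cv2.imwrite("pics/m4.png",M)
```

```text
tcp [ 642.3 -262.3  184.6] yaw 105.8 turn 0 then offset [ -5.1 121.7  19.1] per row [ -5.1  121.68  19.13] t 9.9 gap 61.6 F [ 0.3 -0.3 -0.8]
```

View pics/m4.png

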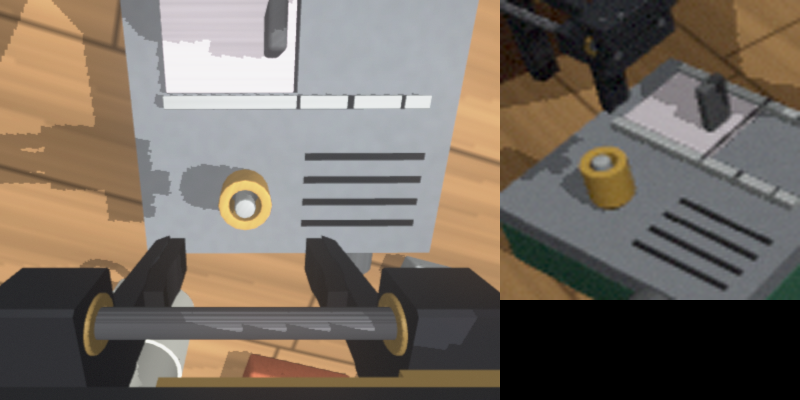

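The collar is seated on the post and released, and the shutter is still shut. From the box geometry the tab lies at tool y +120, z +20 from here.

send_rows:
  targets:
    - {"jaw": 0.7,"offset": [0,15,2],"turn": 0}
    - {"jaw": 0.7,"offset": [0,30,5],"turn": 0}
    - {"jaw": 0.7,"offset": [0,30,5],"turn": 0}
    - {"jaw": 0.7,"offset": [0,30,5],"turn": 0}
    - {"jaw": 0.7,"offset": [0,15,3],"turn": 0}
    - {"jaw": 0.7,"offset": [0,0,0],"turn": 0}
    - {"jaw": 0.7,"offset": [0,0,0],"turn": 0}
    - {"jaw": 0.7,"offset": [0,0,0],"turn": 0}

```text
time: 10.62
tcp_pos: [522.6, -275.9, 185.8]
eef_rot: [-0.564, 0.426, 0.564, 0.427]
wrist_force: [0.7, 0.3, -0.5]
finger_gap: 61.5
```

Run:
```python
from h import *
goto(521.5,-276,92)
p=camera_params("wrist"); im=snapshot("wrist"); cv2.imwrite("pics/w5.png",im[:,:,::-1])
import json; json.dump({k:np.array(v).tolist() for k,v in p.items()},open("w5.json","w"))
print(proj(p,[[521.5,-276,124],[521.5,-276,78]]))
```

```text
tcp [ 522.6 -275.9  185.8] yaw 105.82 turn 0 then offset [93.8  1.1  0.1] per row [93.82  1.07  0.12] t 10.6167 gap 61.5 F [ 0.7  0.3 -0.5]
[[314.20136851 209.71230208]
 [314.33318692 190.09061565]]
```

View pics/w5.png

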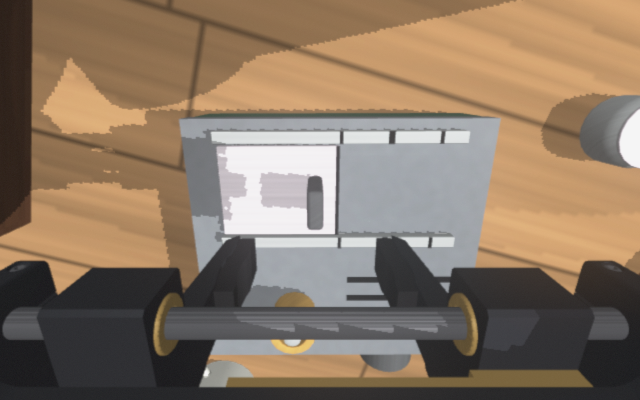

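The tab's top is at about (315,210), where I predicted it, centred between the fingers. Descend and grip.

send_rows:
  targets:
    - {"jaw": 0.7,"offset": [10,1,0],"turn": 0}
    - {"jaw": 0.7,"offset": [15,0,0],"turn": 0}
    - {"jaw": 0.7,"offset": [15,0,0],"turn": 0}
    - {"jaw": 0.7,"offset": [15,0,0],"turn": 0}
    - {"jaw": 0.7,"offset": [15,0,0],"turn": 0}
    - {"jaw": 0.7,"offset": [12,0,0],"turn": 0}
    - {"jaw": 0.7,"offset": [7,0,0],"turn": 0}
    - {"jaw": 0.7,"offset": [4,0,0],"turn": 0}
    - {"jaw": 0.7,"offset": [0,0,0],"turn": 0}
    - {"jaw": 0.7,"offset": [0,0,0],"turn": 0}

```text
time: 11.5
tcp_pos: [521.2, -276.3, 93.4]
eef_rot: [0.564, -0.426, -0.564, -0.426]
wrist_force: [0.4, 0.7, -0.0]
finger_gap: 61.7
```

send_rows:
  targets:
    - {"jaw": 0.5,"offset": [0,0,0],"turn": 0}
    - {"jaw": 0.3,"offset": [0,0,0],"turn": 0}
    - {"jaw": 0.2,"offset": [0,0,0],"turn": 0}
    - {"jaw": 0.05,"offset": [0,0,0],"turn": 0}
    - {"jaw": 0.05,"offset": [0,0,0],"turn": 0}
    - {"jaw": 0.05,"offset": [0,0,0],"turn": 0}
    - {"jaw": 0.05,"offset": [0,0,0],"turn": 0}
    - {"jaw": 0.05,"offset": [0,0,0],"turn": 0}
    - {"jaw": 0.05,"offset": [0,0,0],"turn": 0}
    - {"jaw": 0.05,"offset": [0,0,0],"turn": 0}
    - {"jaw": 0.05,"offset": [0,0,0],"turn": 0}
    - {"jaw": 0.05,"offset": [0,0,0],"turn": 0}
  squeeze: 50

```text
time: 12.5
tcp_pos: [521.0, -276.5, 93.2]
eef_rot: [0.564, -0.427, -0.564, -0.426]
wrist_force: [-0.0, -3.2, -2.2]
finger_gap: 11.6
```

send_rows:
  targets:
    - {"jaw": 0.05,"offset": [0,0,4],"turn": 0}
    - {"jaw": 0.05,"offset": [0,0,4],"turn": 0}
    - {"jaw": 0.05,"offset": [0,0,4],"turn": 0}
    - {"jaw": 0.05,"offset": [0,0,4],"turn": 0}
    - {"jaw": 0.05,"offset": [0,0,4],"turn": 0}
    - {"jaw": 0.05,"offset": [0,0,4],"turn": 0}
    - {"jaw": 0.05,"offset": [0,0,4],"turn": 0}
    - {"jaw": 0.05,"offset": [0,0,4],"turn": 0}
    - {"jaw": 0.05,"offset": [0,0,4],"turn": 0}
    - {"jaw": 0.05,"offset": [0,0,4],"turn": 0}
    - {"jaw": 0.05,"offset": [0,0,0],"turn": 0}
    - {"jaw": 0.05,"offset": [0,0,0],"turn": 0}

```text
time: 13.5
tcp_pos: [510.0, -238.0, 93.3]
eef_rot: [0.565, -0.427, -0.564, -0.426]
wrist_force: [1.4, -7.8, -3.8]
finger_gap: 11.5
```

send_rows:
  targets:
    - {"jaw": 0.05,"offset": [0,0,0],"turn": 0}
    - {"jaw": 0.05,"offset": [0,0,0],"turn": 0}
    - {"jaw": 0.05,"offset": [0,0,0],"turn": 0}
    - {"jaw": 0.05,"offset": [0,0,0],"turn": 0}

```text
time: 13.83
tcp_pos: [510.0, -238.3, 93.3]
eef_rot: [0.565, -0.427, -0.563, -0.426]
wrist_force: [1.9, -7.2, -4.8]
finger_gap: 11.3
```

Run:
```python
from h import *
goto(521,-276.5,93.2)
w=snapshot("wrist")[:,:,::-1]; t=snapshot("top")[:,:,::-1]; s=snapshot("scene")[:,:,::-1]
cv2.imwrite("pics/w6.png",w); cv2.imwrite("pics/t6.png",t); cv2.imwrite("pics/s6.png",s)
M=np.zeros((600,800,3),np.uint8); M[:300,:480]=cv2.resize(w,(480,300),interpolation=cv2.INTER_AREA); M[:300,480:]=cv2.resize(s[70:170,180:287],(320,300),interpolation=cv2.INTER_CUBIC)
M[300:,:450]=cv2.resize(t[160:260,390:540],(450,300),interpolation=cv2.INTER_CUBIC)
cv2.imwrite("pics/m6.png",M)
```

```text
tcp [ 510.  -238.3   93.3] yaw 105.8 turn 0 then offset [  0.1  -0.1 -39.8] per row [  0.12  -0.13 -39.79] t 13.8333 gap 11.3 F [ 1.9 -7.2 -4.8]
```

View pics/m6.png

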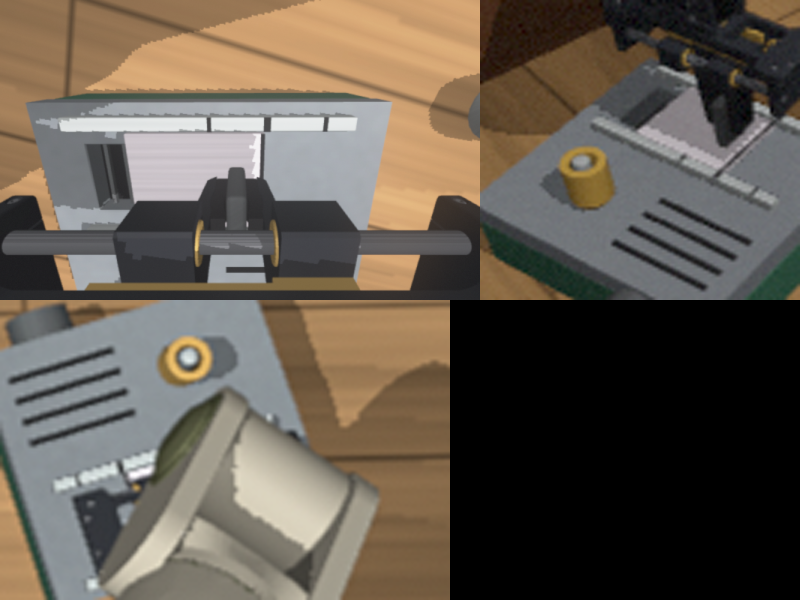

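The edge looks close to the middle mark, maybe slightly short of it, so I'll check an enlarged crop.

Run:
```python
import cv2
a=cv2.imread("pics/w6.png")[145:245,260:460]
cv2.imwrite("pics/m7.png",cv2.resize(a,(800,400),interpolation=cv2.INTER_CUBIC))
```

```text
(no output)
```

View pics/m7.png

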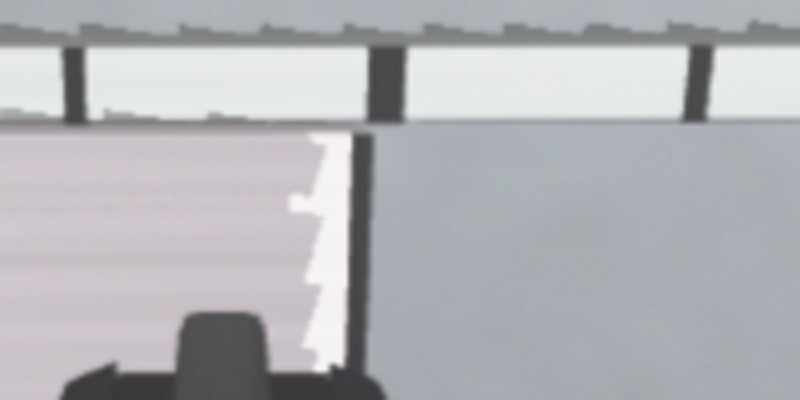

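By the marks the travel is 38–39 mm and by TCP motion 39.8 mm, both well inside the ±6 mm band. I'll nudge 0.7 mm further and check it stays steady, then hand in.

send_rows:
  targets:
    - {"jaw": 0.05,"offset": [0,0,0.7],"turn": 0}
    - {"jaw": 0.05,"offset": [0,0,0],"turn": 0}
    - {"jaw": 0.05,"offset": [0,0,0],"turn": 0}
    - {"jaw": 0.05,"offset": [0,0,0],"turn": 0}
    - {"jaw": 0.05,"offset": [0,0,0],"turn": 0}
    - {"jaw": 0.05,"offset": [0,0,0],"turn": 0}

```text
time: 14.48
tcp_pos: [509.8, -237.6, 93.3]
eef_rot: [0.565, -0.427, -0.563, -0.426]
wrist_force: [1.5, -8.7, -4.5]
finger_gap: 11.4
```

send_rows:
  targets:
    - {"jaw": 0.05,"offset": [0,0,0],"turn": 0}
    - {"jaw": 0.05,"offset": [0,0,0],"turn": 0}
    - {"jaw": 0.05,"offset": [0,0,0],"turn": 0}
    - {"jaw": 0.05,"offset": [0,0,0],"turn": 0}
    - {"jaw": 0.05,"offset": [0,0,0],"turn": 0}
    - {"jaw": 0.05,"offset": [0,0,0],"turn": 0}

```text
time: 14.98
tcp_pos: [509.8, -237.6, 93.3]
eef_rot: [0.565, -0.427, -0.563, -0.426]
wrist_force: [2.9, -8.6, -3.8]
finger_gap: 11.4
```

Steady, with about 9 N along the slide, which matches the spring at half travel. Handing in.

```bash
python3 -c "
from rig import ticket
print(ticket.finish_job())"
```

```text
the job is handed in; nothing more can be done
None
```

I slipped the tall brass collar over the post on the finishing box until it sat fully down, and let it go with the shutter still shut. I then gripped the shutter's tab, slid it to half travel, and handed the job in at about 15 s with the fingers still holding it. No verdict was reported.

**Collar:** the pictures after release, and again while holding the shutter, show it upright and seated on the post.

**Shutter:** three checks gave slightly different travel, all inside the 34–46 mm band:
- **TCP motion:** about 40.5 mm.
- **Rail marks:** about 38 mm before the last 0.7 mm nudge, so about 39 mm at the end. No picture was taken after the nudge.
- **Force along the slide:** about 9 N, which is what the spring gives at half travel.

The TCP stayed still over the last 0.5 s, with a finger gap of 11.4 mm on the 12 mm tab.

**Other parts:** I saw no contact with the other brass parts or the tin, but I did not check their positions in a final picture.

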